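# Click the grinder dial round to its long mark and start it

### The arm

A 7-joint arm with a two-finger parallel gripper is mounted at the origin on the work surface. World frame = base frame: x ahead of the robot, y to its left, z up, the work surface at z = 0. Lengths are in m, angles in rad, forces in N, time in s.
With the tool pointing down it reaches from about 0.35 to 0.9 m from the base axis. Payload 19.9 kg.
Tool frame: the origin (TCP) lies at the very end of the fingers, on their centre line; the grasp point (between the pads) lies 19 mm behind it; x points along the fingers, z is the direction in which the jaws open and shut, and the axes are right-handed (so a half turn about x gives the same grasp; the last joint's range is limited). The gripper opens to 94 mm and grips with 3 to 60 N. Pads are 16 mm wide; open, the fingers measure 119 mm over their backs; the gripper's body (75 mm by 177 mm) begins 78 mm behind the grasp point.
Start: joints at [-1.333, 0.417, -0.01, 1.614, 0.005, 1.111, -0.053], TCP at [0.173, 0.601, 0.205] pointing down, gripper open.
Joint ranges: [-2.81, 2.81], [-0.39, 2.02], [-1.27, 1.25], [0.06, 2.57], [-1.19, 4.33], [0.19, 2], [-2.82, 2.82]. Speed limits (rad/s): [1.89, 1.89, 2.39, 2.39, 3.01, 3.01, 3.01].

### API

Orientations are given as a rotation vector (axis times angle).
In Python, from workcell import r, viewer gives the robot as it stands.
- The arm moves only by the shell command python3 -m pendant 'ROWS' [OPENING] [FORCE]. ROWS is a JSON object of lists of equal length, an entry for each row: "translation": the shift along the tool's x, y, z in mm, a list of three; "turn": the turn about the tool's x in degrees. In form: {"translation": [[tx, ty, tz], ...], "turn": [turn, ...]}. A call has 1 to 5 rows; each row is the pose to reach, as a shift and turn from the pose commanded when the call began, along the tool's axes at that moment; what a row does not reach only later rows make up. A row lasts 1/8 s, in which the tool goes at most 62.5 mm and 10.7 degrees, less where a joint would pass 70% of its speed; a pose out of reach is approached as far as the arm can. A call with a gripper value outside its range is refused whole. OPENING is the opening, from 0 (shut) to 1 (fully open), set as the call begins (- or left out, the last holds). The fingers move at their own pace and stop on an object; FORCE is the grip in N (left out, the last holds). Time passes only in rows, so rows that repeat a pose let the fingers close. It gives the time, the measured TCP pose, the force and the opening at its end, in the units of the state.
- r.read_state(): the state, without advancing time (a new reading comes with each control period).
- viewer.camera(name): name is "side" or "top" or "wrist"; returns a dict with "frame" (400x640x3 uint8, red, green, blue), "camera_matrix" (3x3 intrinsics, pixels), "cam_to_world" (4x4, takes a point from camera to world coordinates); the wrist camera has in their place "hand_eye" (4x4, takes a point from camera to tool coordinates, whose origin is the TCP and whose axes are the tool frame's). Camera axes: x right, y down, z forward; pixel columns grow to the right and rows downward; lengths in m; the calibration is good to about 2 mm. A picture is of the moment at which its call begins: read the wrist's pose just before it. There is no depth.
- r.finish_job(): hands the job in, once; it reports no verdict.
The state is a dict: "t": time; "joints": joint angles; "joint_vel": joint speeds; "joint_efforts": joint torques, N m; "eef_pos": TCP position; "eef_rot": TCP orientation; "ft_force": force on the tool from outside, world axes, zero at the start; "ft_torque": the same for the moment, N m; "opening": finger opening in m.
Only numpy, scipy, OpenCV 4.12 (cv2) and the standard library are available. Lean on these libraries where they do the work, as an engineer would, in place of code of your own. Each camera call takes 0.05 s, during which the arm holds its last target.

### The job

Change the grind setting: with a fingertip on the grinder's knurled dial, turn it clockwise, click by click, until its pointer line clicks in at the long mark, and take the finger off. Then press the round start button all the way down and let it spring back. Only push and turn the dial, do not lift it, and leave the pitcher, the dosing cup and the tamper holder standing where they are.

Things in the scene. Friction and masses are not known exactly. Their poses are not given: they have to be found in the camera images.
- grinder: Matte grey coffee grinder, fixed, 260 mm long (its x) by 150 mm wide (its y), flat top deck 200 mm above the benchtop. Origin: centre of its underside; z up; -x is its front, roughly towards the robot. On the deck, on its centre line, stand the dial (axis at x = +45 mm) and the start button (x = -85 mm). Nothing else stands on the deck.
- dial_top (a point): Centre of the dial's flat top face, on its vertical turning axis. The dial is an aluminium disc 110 mm in diameter, 26 mm thick, knurled round its rim, its top 33 mm above the deck (233 mm above the benchtop). Its inlays can not be felt. A fingertip pressing down with 5 to 6 N, 25 to 45 mm from the axis, carries it round without slip (friction at least 0.5). The frame turns with the dial; the pointer line lies along -x.
- dial_pointer (a point): Outer end of the black pointer line (34 mm long, 6 mm wide) on the dial's top face, 53 mm from the dial's axis.
- long_mark (a point): Inner end of the long black mark (26 mm long, 7 mm wide) on the deck, just outside the dial's rim on the grinder's front side, 58.5 mm from the dial's axis; it runs straight out from the axis towards the start button. Short black marks (9 mm) stand at the other stops: one clockwise of the long mark, three counter-clockwise of it.
- dial (a joint): Turning angle of the dial, rad. 0: pointer at the long mark. Grows counter-clockwise seen from above; end stops at -0.7 and +1.75. It clicks into stops every 30 degrees (0.524 rad), at -0.524, 0, 0.524, 1.047, 1.571, and starts at 0.524 or 1.047, one or two clicks from the long mark. Let go, it snaps to the nearest stop; it takes about 0.04 N m to get past the crest half-way between stops.
- dial_seat (a joint): Height of the dial on its spring seat, m; about 0 at rest, negative when pressed down (2 N per mm, at most 6 mm), positive when lifted (it would rise 12 mm).
- start_button_top (a point): Centre of the top of the round black start button, 30 mm in diameter, on the deck in front of the dial, 130 mm from the dial's axis. It moves straight down.
- start_button (a joint): Travel of the start button, m: 0 is up, 0.006 fully down (about 4 N, then a hard stop); it springs back.
- pitcher: Chrome milk pitcher, 105 mm tall, 86 mm wide, handle to its +y reaching 74 mm from its axis, standing loose on the benchtop to the left (+y) of the grinder. Origin: centre of its underside.
- dosing_cup: Small open aluminium cup, 58 mm wide, 52 mm tall, loose on the benchtop to the left (+y) of the grinder, nearer the robot than the pitcher. Origin: centre of its underside.
- tamper_holder: Round red silicone holder, 80 mm wide, with a steel tamper standing in it, 90 mm tall together, loose on a 6 mm thick bamboo mat (200 by 140 mm) to the right (-y) of the grinder. Origin: centre of its underside.
There are look-alikes about, which are no part of the job. Leave any green or yellow look-alike of the pitcher alone.

How it is judged:
By the outcome, as a careful person would: the job done as asked, in the order asked, and still so for the second after the job is handed in, with the robot touching nothing.
It also fails if it takes over 48 s, if anything falls off the work surface, if the arm or the gripper's body presses on something with over 40 N, if the wrist force passes 120 N, or if a joint passes its speed limit or range.

## Working session

There is one attempt and no reset: what is moved stays moved. The work goes in short steps, Python scripts to look and compute and a shell command to move; the robot and the scene stay as the last step left them, time stands still between calls to the robot, and variables do not carry over. Pictures are saved under pics/ and viewed, and the job is handed in when it is done.

```bash
ls; mkdir -p pics; python3 - <<'E'
from workcell import r, viewer
import cv2,numpy as np,json
s=r.read_state();print({k:np.round(v,4).tolist() for k,v in s.items()})
for n in ["side","top","wrist"]:
    c=viewer.camera(n);cv2.imwrite(f"pics/{n}0.png",c["frame"][:,:,::-1])
    print(n,np.round(c["camera_matrix"],1).tolist(),np.round(c.get("cam_to_world",c.get("hand_eye")),4).tolist())
E
```

```text
pics
{'t': 0.0, 'joints': [-1.3325, 0.418, -0.0103, 1.6142, 0.0047, 1.1107, -0.053], 'joint_vel': [-0.0018, 0.0001, 0.0008, 0.0007, -0.0003, 0.0002, -0.0005], 'joint_efforts': [-0.0001, -85.127, 0.6388, -42.5967, -0.0488, 0.0188, 0.0001], 'eef_pos': [0.1725, 0.6003, 0.2048], 'eef_rot': [-1.0015, 1.3297, 1.0001], 'ft_force': [0.5521, 0.2062, 0.5777], 'ft_torque': [-0.012, -0.0467, 0.0497], 'opening': 0.094}
side [[380.3, 0.0, 322.3], [0.0, 380.3, 195.3], [0.0, 0.0, 1.0]] [[-0.9074, -0.2286, 0.3525, 0.2673], [-0.4198, 0.5293, -0.7373, 0.6418], [-0.018, -0.8171, -0.5762, 0.6198], [0.0, 0.0, 0.0, 1.0]]
top [[439.5, 0.0, 319.1], [0.0, 439.5, 204.9], [0.0, 0.0, 1.0]] [[0.0003, -0.9902, 0.1398, 0.3824], [-1.0, -0.0003, -0.0002, 0.0633], [0.0003, -0.1398, -0.9902, 1.2303], [0.0, 0.0, 0.0, 1.0]]
wrist [[276.0, 0.0, 315.2], [0.0, 276.0, 200.3], [0.0, 0.0, 1.0]] [[0.0008, -0.2755, 0.9613, -0.1794], [-0.0006, -0.9613, -0.2755, 0.0812], [1.0, -0.0003, -0.0009, 0.0014], [0.0, 0.0, 0.0, 1.0]]
```

View pics/top0.png

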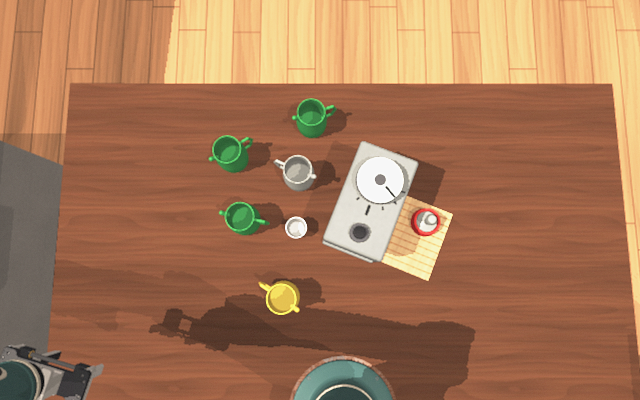

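View pics/side0.png

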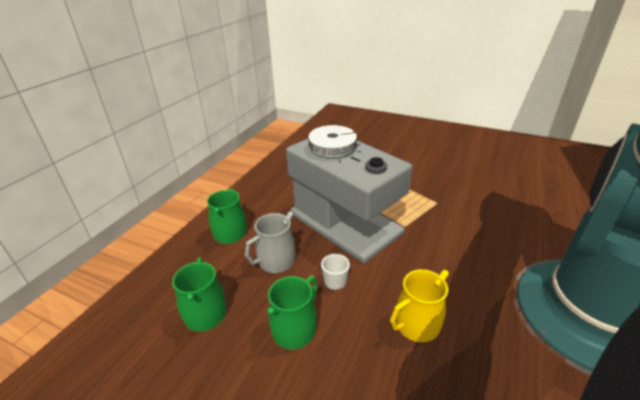

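View pics/wrist0.png

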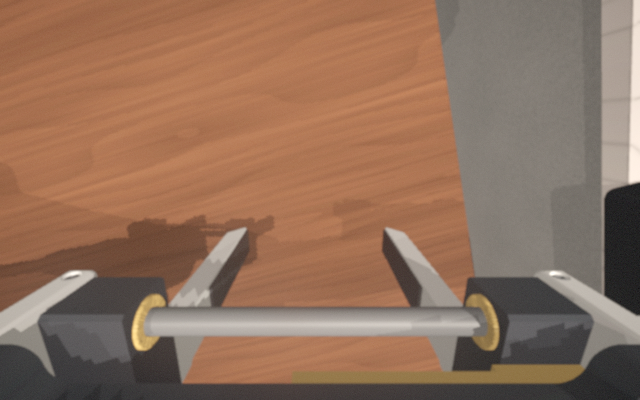

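```bash
cat > h.py <<'E'
from workcell import r, viewer
import cv2,numpy as np
from scipy.spatial.transform import Rotation as R
def cast(px,K,T,z):
    d=T[:3,:3]@np.linalg.solve(K,[px[0],px[1],1.]);o=T[:3,3]
    return o+d*(z-o[2])/d[2]
def wristT(c,s):
    M=np.eye(4);M[:3,:3]=R.from_rotvec(s["eef_rot"]).as_matrix();M[:3,3]=s["eef_pos"]
    return M@c["hand_eye"]
def snap(n,name,box=None,k=1):
    s=r.read_state();c=viewer.camera(n);f=c["frame"][:,:,::-1]
    if box: f=f[box[1]:box[3],box[0]:box[2]]
    cv2.imwrite("pics/"+name,cv2.resize(f,None,fx=k,fy=k,interpolation=cv2.INTER_CUBIC))
    T=c["cam_to_world"] if n!="wrist" else wristT(c,s)
    return c["frame"],c["camera_matrix"],T
E
python3 - <<'E'
from h import *
f,K,T=snap("top","topz.png",(310,130,460,285),4)
hsv=cv2.cvtColor(f,cv2.COLOR_RGB2HSV)
m=((hsv[...,2]>215)&(hsv[...,1]<30)).astype(np.uint8)
m[:,:310]=0;m[:, 415:]=0;m[:130]=0;m[285:]=0
cs,_=cv2.findContours(m,cv2.RETR_EXTERNAL,cv2.CHAIN_APPROX_NONE)
c=max(cs,key=cv2.contourArea);e=cv2.fitEllipse(cv2.convexHull(c));print(e)
print("dial",cast(e[0],K,T,.233))
b=(hsv[...,2]<70).astype(np.uint8);b[:,:320]=0;b[:,415:]=0;b[:140]=0;b[265:]=0
n,l,st,ce=cv2.connectedComponentsWithStats(b)
for i in range(1,n):print(st[i],ce[i].round(1),cast(ce[i],K,T,.2).round(4))
E
```

```text
((368.7179870605469, 200.56842041015625), (90.7061996459961, 121.06293487548828), 18.99811553955078)
dial [ 0.53327991 -0.05084601  0.233     ]
[386 187   4   4   4] [387.5 188.5] [ 0.5673 -0.0998  0.2   ]
[402 191   1   1   1] [402. 191.] [ 0.5613 -0.1341  0.2   ]
[390 192   5   5   5] [392. 194.] [ 0.5541 -0.1102  0.2   ]
[394 202   1   1   1] [394. 202.] [ 0.5349 -0.1145  0.2   ]
[368 206   2   3   3] [368.3 207. ] [ 0.5229 -0.0535  0.2   ]
[366 210   2   5   5] [366.4 212. ] [ 0.511  -0.0487  0.2   ]
[355 227  11   5  23] [360.3 228.3] [ 0.4725 -0.0338  0.2   ]
[359 230   1   1   1] [359. 230.] [ 0.4684 -0.0307  0.2   ]
[364 234   1   2   2] [364.  234.5] [ 0.4578 -0.0423  0.2   ]
[355 236   1   1   1] [355. 236.] [ 0.4543 -0.0212  0.2   ]
[357 237   2   1   2] [357.5 237. ] [ 0.4519 -0.027   0.2   ]
[362 237   1   1   1] [362. 237.] [ 0.4519 -0.0375  0.2   ]
```

View pics/topz.png

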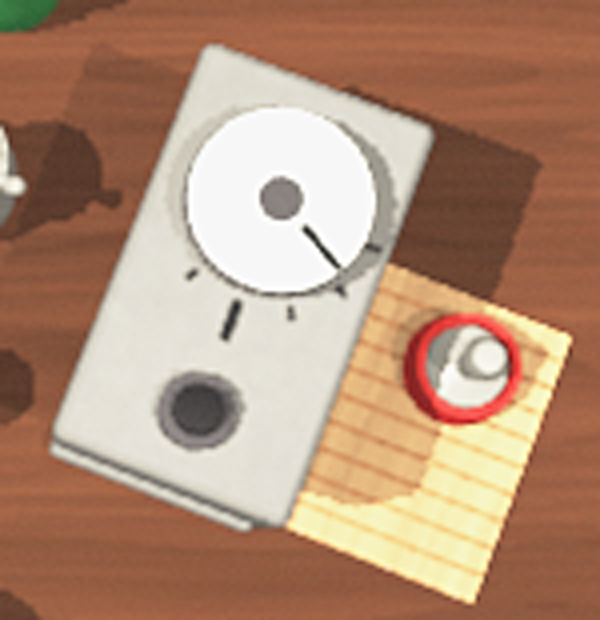

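```bash
python3 - <<'E'
from h import *
f,K,T=snap("top","topz2.png")
m=(f.min(2)>238).astype(np.uint8)
m[:,:330]=0;m[:, 415:]=0;m[:140]=0;m[225:]=0
cs,_=cv2.findContours(m,cv2.RETR_EXTERNAL,cv2.CHAIN_APPROX_NONE)
c=max(cs,key=cv2.contourArea);e=cv2.fitEllipse(cv2.convexHull(c));print(e)
d=cast(e[0],K,T,.233)
p=cast((310+337/4,130+266/4),K,T,.233)
lm=cast((310+231/4,130+320/4),K,T,.2); bt=cast((310+200/4,130+406/4),K,T,.206)
print("dial",d,"ptr",p,"lm",lm,"but",bt)
a=lambda v:np.degrees(np.arctan2(v[1],v[0]))
print(a(p-d),a(lm-d),a(bt-d),np.linalg.norm((bt-d)[:2]),np.linalg.norm((p-d)[:2]))
print(R.from_rotvec(r.read_state()["eef_rot"]).as_matrix().round(3), r.read_state()["t"])
E
```

```text
((379.7461853027344, 179.39903259277344), (45.540077209472656, 46.355167388916016), 113.11234283447266)
dial [ 0.58275905 -0.07709727  0.233     ] ptr [ 0.54275404 -0.10966729  0.233     ] lm [ 0.51572661 -0.05198636  0.2       ] but [ 0.46435091 -0.03245752  0.206     ]
-140.84930247658065 159.46362995205314 159.34360519701033 0.12654325847986816 0.05158688929590255
[[-0.    -0.961  0.276]
 [-0.001  0.276  0.961]
 [-1.    -0.    -0.001]] 0.25
```

The dial pointer sits about 60° counter-clockwise of the long mark, so it needs two clicks clockwise. In the top view the dial is at (380,179), the pointer end at (394,197), the long mark at (368,210) and the button at (360,232).

```bash
python3 -m pendant '{"translation":[[-60,0,0],[-120,-20,-20],[-130,-60,-60],[-130,-104,-104],[-130,-148,-148]],"turn":[0,0,10,20,30]}' 0 20
cat >> h.py <<'E'
def tell(px):
    s=r.read_state();M=R.from_rotvec(s["eef_rot"]).as_matrix()
    print("t",round(s["t"],2),"pos",s["eef_pos"].round(4),"F",s["ft_force"].round(2),"j7",round(s["joints"][6],2),"op",s["opening"])
    print("tool z az",np.degrees(np.arctan2(M[1,2],M[0,2])).round(1),"tilt",M[:,0].round(4))
    for p in np.atleast_2d(px):print("shift mm",(M.T@(p-s["eef_pos"])*1000).round(1))
E
python3 -c "
from h import *
tell([.5527,-.0945,.30])"
```

```text
t: 0.88
eef_pos: [0.2747, 0.4157, 0.3356]
eef_rot: [-0.595, 1.487, 0.596]
ft_force: [1.0, 0.1, 0.1]
opening: 0.0474
t 0.88 pos [0.2747 0.4157 0.3356] F [1.05 0.06 0.08] j7 -0.27 op 0.04741884216502713
tool z az 43.6 tilt [ 1.e-04  5.e-04 -1.e+00]
shift mm [  35.4 -561.1 -150.9]
```

```bash
python3 -m pendant '{"translation":[[0,-58,-15],[0,-116,-30],[0,-174,-45],[0,-232,-60],[0,-285,-75]],"turn":[8,16,24,30,30]}'
python3 -c "
from h import *
tell([.5527,-.0945,.30])"
```

```text
t: 1.5
eef_pos: [0.4185, 0.1583, 0.3357]
eef_rot: [-0.189, 1.562, 0.19]
ft_force: [0.6, 0.6, 0.6]
opening: 0.0011
t 1.5 pos [0.4185 0.1583 0.3357] F [0.64 0.57 0.56] j7 -0.2 op 0.0010813055431202422
tool z az 13.8 tilt [ 4.e-04  5.e-04 -1.e+00]
shift mm [  35.6 -277.6   69.8]
```

```bash
python3 -m pendant '{"translation":[[0,-56,14],[0,-112,28],[0,-168,42],[0,-224,56],[0,-277,70]],"turn":[0,0,0,0,0]}'
python3 -m pendant '{"translation":[[0,0,0],[0,0,0]],"turn":[0,0]}'
python3 -c "
from h import *
tell([.5527,-.0945,.24])
f,K,T=snap('wrist','w1.png')
P=np.array([[.583,-.077,.233],[.463,-.032,.206]])
for p in P:
  q=T[:3,:3].T@(p-T[:3,3]);print((K@q/q[2])[:2])"
```

```text
t: 2.12
eef_pos: [0.5533, -0.0931, 0.3356]
eef_rot: [-0.192, 1.562, 0.192]
ft_force: [0.2, 0.8, 1.6]
opening: 0.0005
t: 2.38
eef_pos: [0.5525, -0.0911, 0.3352]
eef_rot: [-0.191, 1.563, 0.191]
ft_force: [-0.5, 0.4, 0.8]
opening: 0.0006
t 2.38 pos [ 0.5525 -0.0911  0.3352] F [-0.47  0.39  0.84] j7 0.51 op 0.0006006994704596493
tool z az 14.0 tilt [-6.e-04  0.e+00 -1.e+00]
shift mm [95.2 -3.4 -0.5]
[346.64929085 195.58966428]
[248.04818657 124.03316964]
```

View pics/w1.png

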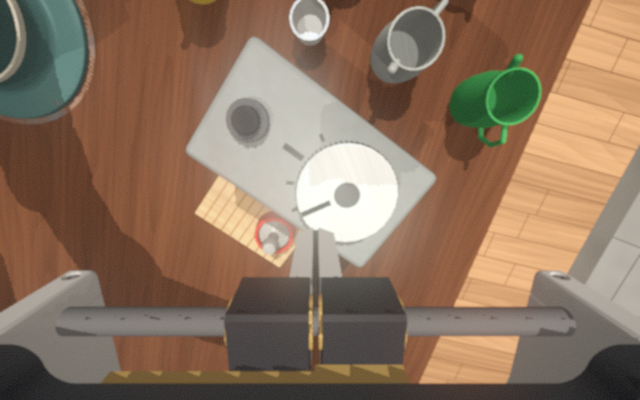

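The wrist view agrees with the top-camera positions: dial at (347,195), button at (247,121), pointer two stops away. I'll descend now.

```bash
python3 -m pendant '{"translation":[[45,-3,0],[85,-3,0],[94,-3,0],[97,-3,0],[97,-3,0]],"turn":[0,0,0,0,0]}'
python3 -m pendant '{"translation":[[2,0,0],[4,0,0],[5,0,0],[5,0,0]],"turn":[0,0,0,0]}'
python3 -c "
from h import *
tell([.5527,-.0945,.233])"
```

```text
t: 3.05
eef_pos: [0.5539, -0.0942, 0.2398]
eef_rot: [-0.192, 1.561, 0.192]
ft_force: [0.1, 0.0, 0.0]
opening: 0.0004
t: 3.55
eef_pos: [0.5534, -0.0944, 0.2335]
eef_rot: [-0.191, 1.562, 0.191]
ft_force: [-0.3, -0.1, -0.9]
opening: 0.0006
t 3.55 pos [ 0.5534 -0.0944  0.2335] F [-0.26 -0.08 -0.91] j7 0.58 op 0.0006396076397374116
tool z az 14.0 tilt [-0.e+00 -1.e-04 -1.e+00]
shift mm [ 0.5  0.1 -0.7]
```

```bash
python3 -m pendant '{"translation":[[1,0,0],[2,0,0],[2,0,0],[2,0,0]],"turn":[0,0,0,0]}'
python3 -c "
from h import *
for i in range(1):tell([.5527,-.0945,.233])"
python3 -m pendant '{"translation":[[1,0,0],[1,0,0],[1,0,0]],"turn":[0,0,0]}'
```

```text
t: 4.05
eef_pos: [0.5534, -0.0945, 0.2316]
eef_rot: [-0.191, 1.562, 0.191]
ft_force: [-1.2, -0.2, 3.0]
opening: 0.0004
t 4.05 pos [ 0.5534 -0.0945  0.2316] F [-1.22 -0.17  3.02] j7 0.58 op 0.00036721767445423533
tool z az 14.0 tilt [ 2.e-04 -1.e-04 -1.e+00]
shift mm [-1.4  0.2 -0.7]
t: 4.42
eef_pos: [0.5534, -0.0945, 0.2306]
eef_rot: [-0.191, 1.562, 0.191]
ft_force: [-1.4, -0.9, 5.2]
opening: 0.0007
```

```bash
cat >> h.py <<'E'
def arc(degs,D=(.583,-.077)):
    s=r.read_state();M=R.from_rotvec(s["eef_rot"]).as_matrix();p=s["eef_pos"];d=np.array([*D,p[2]])
    v=p-d;print("r",np.linalg.norm(v).round(4),"az",np.degrees(np.arctan2(v[1],v[0])).round(1))
    for a in degs:
        q=d+R.from_euler("z",-a,degrees=True).apply(v);print(a,(M.T@(q-p)*1000).round(1))
E
python3 -m pendant '{"translation":[[0.5,0,0],[0.5,0,0]],"turn":[0,0]}'
python3 -c "
from h import *
arc([6,12,18,24,30])"
```

```text
t: 4.68
eef_pos: [0.5534, -0.0946, 0.2301]
eef_rot: [-0.191, 1.562, 0.191]
ft_force: [-1.9, -0.7, 5.7]
opening: 0.0002
r 0.0344 az -149.3
6 [-0.   3.5 -0.9]
12 [-0.   7.1 -1.3]
18 [-0.  10.7 -1.5]
24 [-0.  14.3 -1.2]
30 [-0.  17.8 -0.5]
```

```bash
python3 -m pendant '{"translation":[[0,3.5,-0.9],[0,7.1,-1.3],[0,10.7,-1.5],[0,14.3,-1.2],[0,17.8,-0.5]],"turn":[6,12,18,24,30]}'
python3 -m pendant '{"translation":[[0,0,0],[0,0,0]],"turn":[0,0]}'
python3 -c "
from h import *
tell([.5,0,.2]);arc([6,12,18,24,30])
f,K,T=snap('wrist','w2.png')
f,K,T=snap('top','t2.png',(310,130,460,285),4)"
```

```text
t: 5.3
eef_pos: [0.5488, -0.0771, 0.2302]
eef_rot: [0.222, 1.559, -0.222]
ft_force: [-0.1, -0.3, 6.4]
opening: 0.0007
t: 5.55
eef_pos: [0.5489, -0.0772, 0.2302]
eef_rot: [0.219, 1.559, -0.219]
ft_force: [-1.1, -0.1, 5.6]
opening: 0.0004
t 5.55 pos [ 0.5489 -0.0772  0.2302] F [-1.06 -0.09  5.63] j7 0.06 op 0.00041776981590373354
tool z az -16.0 tilt [ 7.e-04 -1.e-04 -1.e+00]
shift mm [ 30.2  60.7 -68.3]
r 0.0341 az -179.7
6 [-0.   3.5 -0.8]
12 [-0.   7.  -1.3]
18 [ 0.  10.6 -1.4]
24 [ 0.  14.1 -1.1]
30 [ 0.  17.7 -0.4]
```

View pics/w2.png

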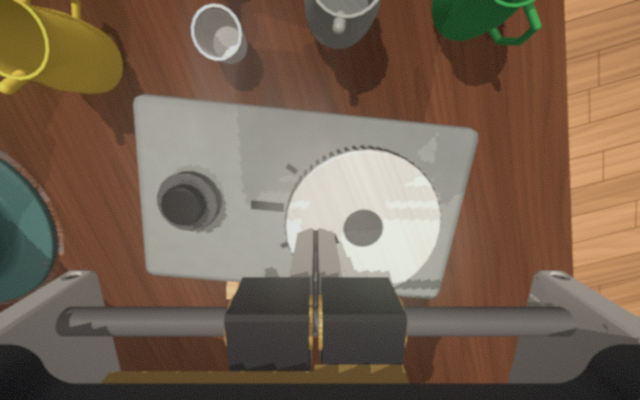

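View pics/t2.png

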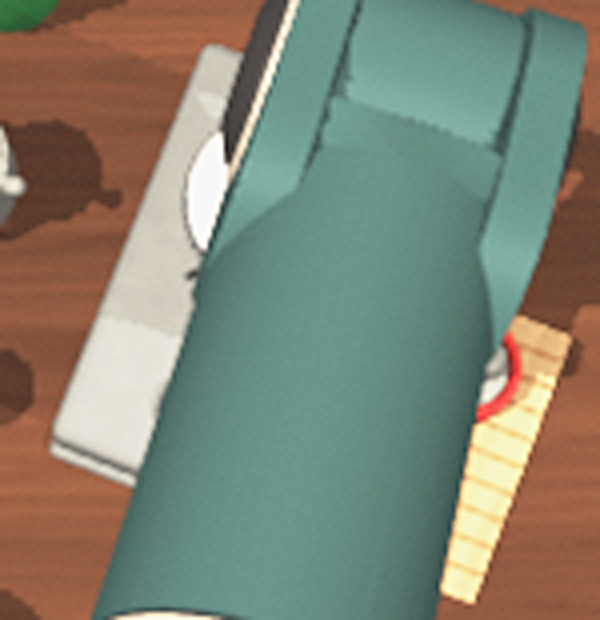

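The pointer is hidden under the finger at (320,240), which fits it moving with the finger. I'll do the second click.

```bash
python3 -m pendant '{"translation":[[0,3.5,-0.8],[0,7.0,-1.3],[0,10.6,-1.4],[0,14.1,-1.1],[0,17.7,-0.4]],"turn":[6,12,18,24,30]}'
python3 -m pendant '{"translation":[[0,0,0],[0,0,0]],"turn":[0,0]}'
python3 -m pendant '{"translation":[[-4,0,0],[-20,0,0],[-60,0,0],[-60,0,0]],"turn":[0,0,0,0]}'
python3 -c "
from h import *
tell([.463,-.032,.25])
f,K,T=snap('wrist','w3.png')"
```

```text
t: 6.28
eef_pos: [0.5536, -0.06, 0.2303]
eef_rot: [0.631, 1.476, -0.63]
ft_force: [1.0, -1.2, 5.0]
opening: 0.0006
t: 6.52
eef_pos: [0.5536, -0.0601, 0.2302]
eef_rot: [0.628, 1.477, -0.627]
ft_force: [0.0, 0.0, 5.3]
opening: 0.0006
t: 7.02
eef_pos: [0.5542, -0.0606, 0.293]
eef_rot: [0.629, 1.474, -0.626]
ft_force: [-0.1, -0.3, -0.4]
opening: 0.0003
t 7.03 pos [ 0.5542 -0.0606  0.293 ] F [-0.09 -0.3  -0.41] j7 -0.49 op 0.00030064907478359387
tool z az -46.0 tilt [ 4.e-03  4.e-04 -1.e+00]
shift mm [ 42.7 -45.9 -83.9]
```

View pics/w3.png

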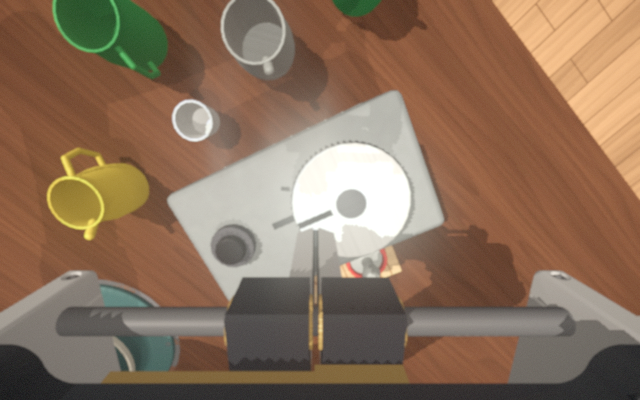

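The pointer (330,212)–(300,222) now lines up with the long mark (295,218)–(273,227). Next I'll locate the button.

```bash
python3 -c "
from h import *
f,K,T=snap('wrist','w3z.png',(200,190,350,280),5)
for z in (.206,.212,.218,.225):print(z,cast((230.5,247.5),K,T,z).round(4))
c=viewer.camera('top')
for z in (.206,.212,.218,.225):print(z,cast((360,231.7),c['camera_matrix'],c['cam_to_world'],z).round(4))
g=(f.max(2)<60).astype(np.uint8);g[:,:205]=0;g[:,260:]=0;g[:220]=0;g[272:]=0
n,l,st,ce=cv2.connectedComponentsWithStats(g);print(st[1:],ce[1:])
"
```

```text
0.206 [ 0.4578 -0.0273  0.206 ]
0.212 [ 0.4613 -0.0268  0.212 ]
0.218 [ 0.4647 -0.0262  0.218 ]
0.225 [ 0.4688 -0.0256  0.225 ]
0.206 [ 0.4639 -0.0325  0.206 ]
0.212 [ 0.4634 -0.0319  0.212 ]
0.218 [ 0.4629 -0.0313  0.218 ]
0.225 [ 0.4624 -0.0307  0.225 ]
[] []
```

View pics/w3z.png

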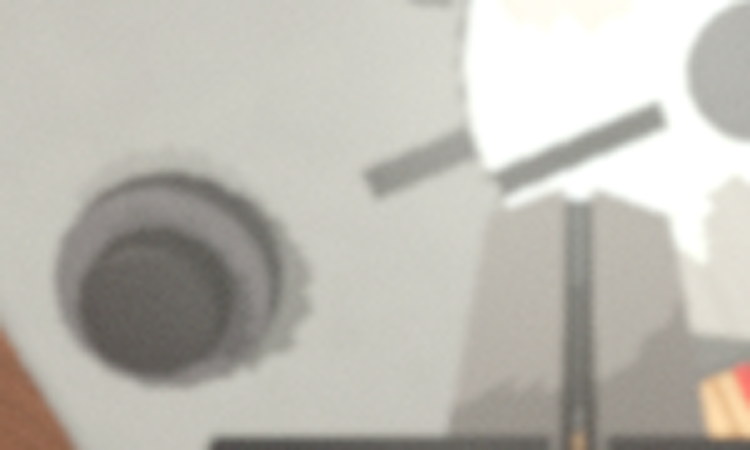

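```bash
python3 -m pendant '{"translation":[[0,-16,-28],[0,-31,-56],[0,-46,-84],[0,-46,-84]],"turn":[0,0,0,0]}'
python3 -c "
from h import *
tell([.4625,-.0313,.225])"
```

```text
t: 7.68
eef_pos: [0.4602, -0.0307, 0.2896]
eef_rot: [0.628, 1.48, -0.625]
ft_force: [0.8, -0.3, 0.5]
opening: 0.0004
t 7.67 pos [ 0.4602 -0.0307  0.2896] F [ 0.8  -0.27  0.5 ] j7 -0.75 op 0.00037760561993168144
tool z az -45.9 tilt [-6.0e-04  2.6e-03 -1.0e+00]
shift mm [64.6  1.1  2.2]
```

```bash
python3 -m pendant '{"translation":[[40,1,2],[58,1,2],[64,1,2],[64,1,2]],"turn":[0,0,0,0]}'
python3 -m pendant '{"translation":[[2,0,0],[4,0,0],[6,0,0],[6,0,0]],"turn":[0,0,0,0]}'
python3 -c "
from h import *
tell([.4625,-.0313,.215])"
```

```text
t: 8.18
eef_pos: [0.464, -0.0327, 0.226]
eef_rot: [0.627, 1.478, -0.629]
ft_force: [0.1, 0.3, 1.0]
opening: 0.0003
t: 8.68
eef_pos: [0.464, -0.0323, 0.2201]
eef_rot: [0.628, 1.478, -0.628]
ft_force: [0.8, 0.7, 1.4]
opening: 0.0007
t 8.68 pos [ 0.464  -0.0323  0.2201] F [0.77 0.7  1.35] j7 -0.62 op 0.0006822791526460242
tool z az -46.0 tilt [ 5.e-04  1.e-04 -1.e+00]
shift mm [ 5.1 -0.4 -1.8]
```

```bash

for i in 1 2 3 4; do python3 -m pendant '{"translation":[[1,0,0],[2,0,0],[2,0,0]],"turn":[0,0,0]}' | egrep 'eef_pos|force'; done
```

```text
eef_pos: [0.464, -0.0324, 0.218]
ft_force: [2.0, 0.3, 3.1]
eef_pos: [0.464, -0.0324, 0.2162]
ft_force: [1.0, 1.3, 8.7]
eef_pos: [0.4643, -0.0324, 0.2154]
ft_force: [-11.6, 2.7, 40.7]
eef_pos: [0.4646, -0.0324, 0.2146]
ft_force: [-24.0, 4.3, 75.5]
```

That hit the hard stop. The button is fully down at z≈0.216, and the force went to 75 N, higher than I wanted. Retreating.

```bash
python3 -m pendant '{"translation":[[-5,0,0],[-15,0,0],[-40,0,0],[-80,0,0],[-80,0,0]],"turn":[0,0,0,0,0]}'
python3 -m pendant '{"translation":[[-20,30,40],[-20,60,80],[-20,90,120],[-20,100,140],[-20,100,140]],"turn":[0,0,0,0,0]}'
python3 -c "
from h import *
tell([.4625,-.0313,.215])
snap('wrist','w4.png');snap('side','s4.png',(200,60,520,300),2);snap('top','t4.png')"
```

```text
t: 10.8
eef_pos: [0.4645, -0.0325, 0.2939]
eef_rot: [0.629, 1.476, -0.626]
ft_force: [0.7, -0.8, -0.6]
opening: 0.0005
t: 11.42
eef_pos: [0.6331, -0.0649, 0.3101]
eef_rot: [0.627, 1.48, -0.632]
ft_force: [-0.9, -1.2, -0.4]
opening: 0.0005
t 11.43 pos [ 0.6331 -0.0649  0.3101] F [-0.89 -1.18 -0.37] j7 -0.4 op 0.0005198476314174349
tool z az -46.1 tilt [-0.0028 -0.0019 -1.    ]
shift mm [  95.5  -99.4 -142.4]
```

View pics/s4.png

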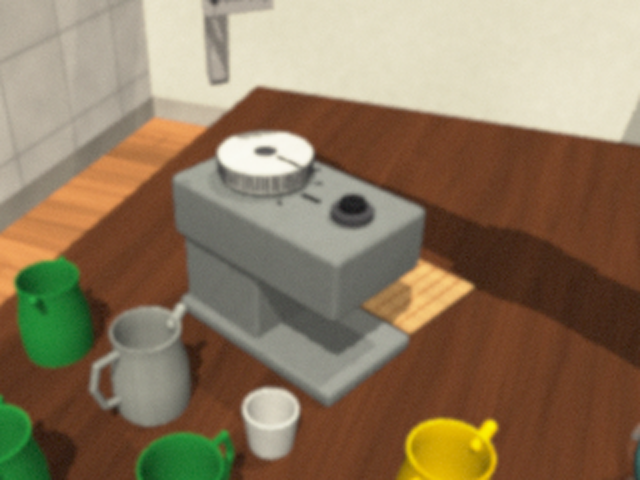

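View pics/w4.png

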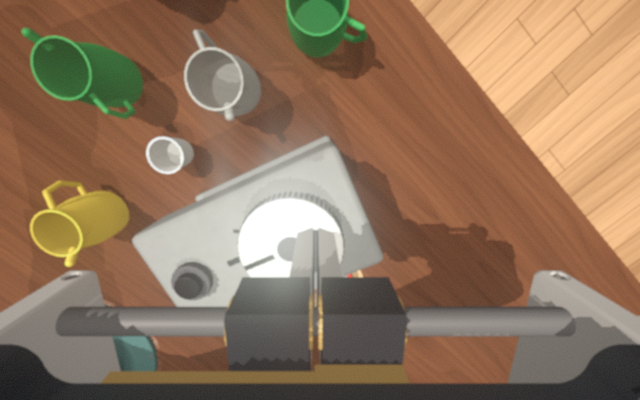

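View pics/t4.png

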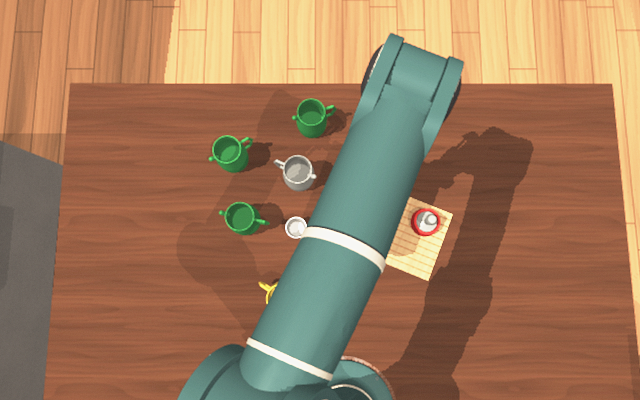

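```bash
python3 -c "
from h import *
a=lambda v:np.degrees(np.arctan2(v[1],v[0]))
s=lambda x,y:(200+x/2-.25,60+y/2-.25)
f,K,T=snap('side','s5.png',(290,110,400,180),7)
for z,p in ((.233,s(265,151)),(.233,s(280,157)),(.233,s(312,170)),(.2,s(303,195)),(.2,s(319,203))):print(cast(p,K,T,z).round(4))
P,Q=cast(s(280,157),K,T,.233),cast(s(308,169),K,T,.233);print('side ptr az',a(Q-P))
f,K,T=snap('wrist','w5.png',(170,180,350,300),4)
P,Q=cast((273,258),K,T,.233),cast((246,269),K,T,.233);print(P,Q,'wrist ptr az',a(Q-P))
P,Q=cast((242,259),K,T,.2),cast((228,264),K,T,.2);print(P,Q,'mark az',a(Q-P))
"
```

```text
[ 0.5825 -0.0768  0.233 ]
[ 0.561  -0.0696  0.233 ]
[ 0.5171 -0.0543  0.233 ]
[ 0.5266 -0.0542  0.2   ]
[ 0.5041 -0.0446  0.2   ]
side ptr az 159.35265653153743
[ 0.5612453  -0.06924165  0.233     ] [ 0.53202411 -0.05732387  0.233     ] wrist ptr az 157.81204295795214
[ 0.51868837 -0.05205242  0.2       ] [ 0.50223672 -0.04437334  0.2       ] mark az 154.9784148409953
```

View pics/w5.png

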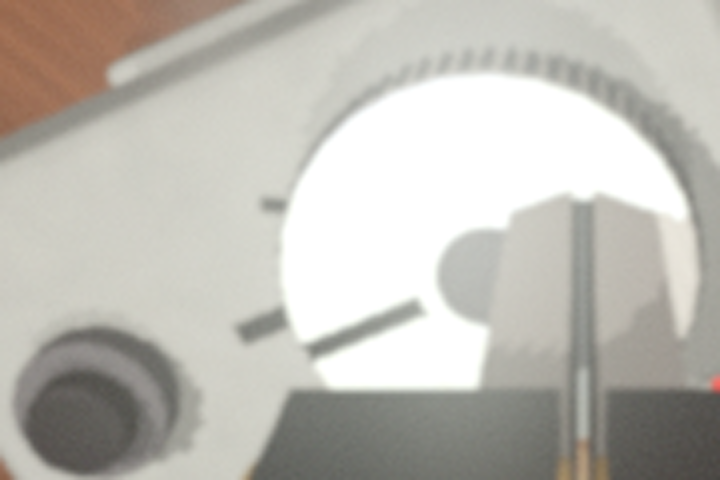

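View pics/s5.png

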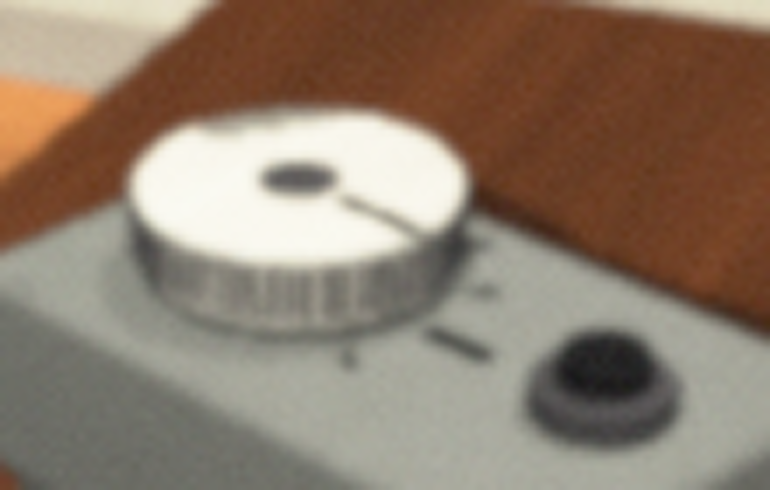

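The pointer's azimuth (158–159°) matches the long mark's (159.4°). The button is back up, nothing else has moved, and the arm is clear.

```bash
python3 -c "
from workcell import r
print(r.read_state()['t']);print(r.finish_job())"
```

```text
11.675
the job is handed in; nothing more can be done
None
```

I turned the dial two clicks clockwise to the long mark, lifted the finger off, then pressed the start button down and let it spring back. The job was handed in at 11.7 s of the 48 s allowed.

- **Dial:** I pressed with about 5–6 N, 34 mm from the axis. Afterwards the pointer's azimuth measured 159.4° (side camera) and 157.8° (wrist camera). The long mark was at 159.5° in the top view. A rough wrist-camera reading of the short mark itself gave 155°, which is still well within the same click.
- **Start button:** It moved from about z = 0.222 m to its hard stop at about 0.216 m. The last views show it back up.
- **Excess force:** I stepped too far into the button's hard stop, and the vertical wrist force briefly reached about 75 N (79 N in all). That is under the 120 N wrist limit. Contact was at the fingertips only, so I don't believe the 40 N limit on the arm or gripper body applied.
- **Other objects:** The pitcher, dosing cup and tamper holder show no movement in the last views, and the robot was touching nothing.

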